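# Lengthen the telescopic leg of the clinic's tray stand by one hole

## Robot

A 6-joint arm with a two-finger parallel gripper is mounted at the origin on the work surface. World frame = base frame: x ahead of the robot, y to its left, z up, the work surface at z = 0. Lengths are in m, angles in rad, forces in N, time in s.
With the tool pointing down it reaches from about 0.375 to 0.925 m from the base axis. Payload 5.7 kg.
Tool frame: the origin (TCP) lies at the centre of the arm's flange, where the gripper is bolted on; the fingertips stand 173 mm ahead of it and the grasp point (between the pads) lies 155 mm ahead of it; z points along the fingers, y is the line along which they close (so a half turn about z gives the same grasp; the last joint's range is limited). The gripper opens to 85 mm and grips with 20 to 120 N. Pads are 22 mm wide; open, the fingers measure 114 mm over their backs; the gripper's body (76 mm by 85 mm) begins 54 mm behind the grasp point. The pads swing forward as they close: fully open they stand 13 mm farther back than shut.
Start: joints at [-1.39, 0.359, 1.51, -0, 1.272, -0.115], TCP at [0.175, -0.574, 0.405] pointing down, gripper open.
Joint ranges: [-2.97, 2.97], [-1.01, 2.36], [0.21, 2.38], [-0.96, 4.11], [0.2, 2.71], [-2.98, 2.98]. Speed limits (rad/s): [2.39, 2.39, 3.14, 3.14, 3.14, 3.14].

## Interface

Orientations are given as a unit quaternion [w, x, y, z].
In Python, from station import ctrl gives the robot as it stands.
- The arm moves only by the shell command python3 -m crank 'ROWS'. ROWS is JSON, a list of rows, each a list of 7 numbers: the shift along the world's x, y, z in cm, then the turn, a rotation vector about the world's x, y, z in degrees, then the opening, from 0 (shut) to 1 (fully open). In form: [[dx, dy, dz, wx, wy, wz, claw], ...]. A call has exactly 8 rows; each row is the pose to reach, as a shift and turn from the pose commanded when the call began; what a row does not reach only later rows make up. A row lasts 1/12 s, in which the tool goes at most 41.7 mm and 7.16 degrees, less where a joint would pass 70% of its speed; a pose out of reach is approached as far as the arm can. A call with a gripper value outside its range is refused whole. The fingers move at their own pace and stop on an object; the grip force is fixed at half the most. Time passes only in rows, so rows that repeat a pose let the fingers close, or fill a call up. It gives the time, the measured TCP pose, the force, the opening and the grip force at its end, in the units of the state.
- ctrl.get_state(): the state, without advancing time (a new reading comes with each control period).
- ctrl.capture(name): name is "scene" or "top"; returns the picture (400x640x3 uint8, blue, green, red); there is no depth.
- ctrl.get_calibration(name): a dict with "fx", "fy", "cx", "cy" (pixels), "view" (4x4, takes a point from world to camera coordinates). Camera axes: x right, y down, z forward; pixel columns grow to the right and rows downward; lengths in m; the calibration is good to about 2 mm. A picture is of the moment at which its call begins. get_calibration takes no time and is no camera call.
- ctrl.finish_job(): hands the job in; it is judged then, once.
Trained networks look in the newest picture that a camera, given by its name, has taken for a name from the list of things; names that differ only in an ending like _2 or _b are one class to them, and where a whole thing is asked for, a point or a joint stands for the part that bears it (a point fixed in the world has none). Each returns a list of dicts, best first, with "confidence" (0 to 1); they miss things now and then, are a little off and sometimes report something else, mostly with a low value. They report only what shows in the picture. A call takes as long as a camera call.
- ctrl.look_for(camera, label): "rect" ([left, top, right, bottom] in pixels, round what is visible of it).
The state is a dict: "clock": time; "joint_pos": joint angles; "joint_velocities": joint speeds; "joint_torque": joint torques, N m; "eef_pos": TCP position; "ee_rot": TCP orientation; "contact_force": force on the tool from outside, world axes, zero at the start; "moment": the same for the moment, N m; "opening": opening from 0.0 (shut) to 1.0 (fully open); "grasp_force": force on a finger pad.
Only numpy, scipy, OpenCV 4.12 (cv2) and the standard library are available. Lean on these libraries where they do the work, as an engineer would, in place of code of your own. Each camera call takes 0.05 s, during which the arm holds its last target. There are 200 camera calls.

## Task

The telescopic leg of the folding tray stand lies clipped in its holder on the desk: push its sprung button in until the inner tube is let go, then draw the inner tube out by the square foot at its end until the button pops up through the next hole and locks. Draw gently and stop at the click, so that the friction-held stop strip with that hole is not dragged along the leg; then let go and leave the things around undisturbed.

Things in the scene. Friction and masses are not known exactly. Their poses are not given: they have to be found in the camera images.
- stand: White base plate (100 x 200 x 12 mm, fixed) with two grey saddles (60 mm wide) that hold the leg's outer aluminium square tube, 34 x 34 x 196 mm, level: axis 60 mm, top face 77 mm above the desk. Origin on the desk under the tube's axis, z up; the tube runs along y from y = +138 mm to its mouth at y = -58 mm, where the inner tube comes out towards -y.
- next_hole_search (a point): Fixed point on the outer tube's top centre line, 60 mm from the first hole towards the mouth. The next hole (11.5 mm wide) is in a flush dark steel stop strip (20 mm wide, 76 mm long, hole at its middle) and lies anywhere within 16 mm either side of this point along the tube: it differs each time and is not measured, but can be seen or felt.
- inner_tube (a joint): How far (m) the inner square steel tube (24 x 24 mm) has slid out to the stand's -y: 0 to 0.002 = start, locked in the first hole; 0.100 = end stop, too far. When the button is pressed in, a short inner spring throws the tube out 12 mm or a little more, which carries the button under the tube wall, where it stays in. From there sliding takes 4 to 6 N and the tube stays where it is left.
- foot_grip (a point): Centre of the grey hard-rubber foot, a 30 mm cube on the outer end of the inner tube, 60 mm above the desk and at the start 160 mm to the stand's -y from the button's centre; moves with the tube. It can be gripped from above across the stand's x (30 mm wide); below it is only the desk.
- button_top (a point): Centre of the top of the lock button on the inner tube: dark steel, round, 10 mm across with a domed top, pointing up. At the start it stands in the first hole (11.5 mm wide, at the stand's y = +60 mm), 6 mm above the outer tube's top face, 83 mm above the desk. It moves with the inner tube.
- lock_button (a joint): How far (m) the button is pressed down: 0 = fully up through a hole (locked), about 0.008 = under the tube wall (free to slide). Spring about 1.5 N at 0, 3.5 N at 0.008, with some rubbing. It is enough to press its top flush with the tube's top face (0.006), with shut fingertips that come to rest on the tube: the inner spring then draws it the rest under.
- stop_strip (a joint): How far (m) the stop strip has been dragged along the leg from where it was set: 0 at the start, grows towards the mouth. Only friction holds it: with the button locked in its hole, pulling on with more than about 15 N beyond the sliding force drags it. More than 3 mm is too much.
- tooth_model: Plaster dental model, half-round, 60 mm across and 26 mm high; origin under its centre. Not to be disturbed.
- dropper: Small yellow dropper bottle with a black cap, 28 mm across and 62 mm high; origin under its centre. Not to be disturbed.
- floss_box: Flat round white box, 58 mm across and 18 mm high; origin under its centre. Not to be disturbed.
- curing_light: White pen-shaped curing light with an orange shield, lying, 215 mm long along its x and 33 mm high; origin under the middle of its body. Not to be disturbed.

How it is judged:
On the way, in this order (a step that is already met when the one before it is completed fails the run):
1. the button is pressed in and the inner tube has come free of the first hole (value of joint lock_button above 0.006 m and value of joint inner_tube above 0.007 m), for 0.1 s.
2. the inner tube is drawn out and the button has popped up through the next hole (value of joint lock_button below 0.002 m and value of joint inner_tube above 0.039 m), for 0.2 s.
At the end, for the whole second after the job is handed in: The lock button stands fully up (within 2 mm) through the next hole, the one in the stop strip, with the inner tube at rest 39 to 83 mm farther out than at the start; the strip has been dragged less than 3 mm (all of step 2 and value of joint inner_tube below 0.083 m and velocity of joint inner_tube between -0.005 and 0.005 m/s and value of joint stop_strip below 0.003 m); the robot touches nothing.
It fails at once if the stop strip was dragged more than 3 mm along the leg (pulled too hard or on past the click) (value of joint stop_strip above 0.003 m).
It fails at once if the inner tube was drawn out past the next hole (value of joint inner_tube above 0.086 m).
It fails at once if a thing standing around was moved more than 25 mm (distance of any of tooth_model, dropper, floss_box, curing_light from where it was at the start of the episode above 0.025 m).
It also fails if it takes over 40 s, if anything falls off the work surface, if the arm or the gripper's body presses on something with over 40 N, if the wrist force passes 120 N, or if a joint passes its speed limit or range.

## Working session

There is one attempt and no reset: what is moved stays moved. The work goes in short steps, Python scripts to look and compute and a shell command to move; the robot and the scene stay as the last step left them, time stands still between calls to the robot, and variables do not carry over. Pictures are saved under pics/ and viewed, at most 10 in all, crops included, and the job is handed in when it is done.

```bash
mkdir -p pics; ls
python3 - <<'E'
from station import ctrl
import cv2, numpy as np
np.set_printoptions(precision=4,suppress=True)
for c in ("top","scene"):
    cv2.imwrite(f"pics/{c}0.png",ctrl.capture(c))
    k=ctrl.get_calibration(c); print(c,k["fx"],k["fy"],k["cx"],k["cy"]); print(np.array(k["view"]))
    for l in ("stand","foot_grip","button_top","stop_strip","inner_tube"):
        print(l,[(np.round(d["rect"],1).tolist(),round(d["confidence"],2)) for d in ctrl.look_for(c,l)][:2])
s=ctrl.get_state(); print(s["clock"],s["eef_pos"],s["ee_rot"],s["opening"],s["contact_force"])
E
```

```text
pics
top 383.023729672607 383.023729672607 323.19098164686517 200.24146782379958
[[ 0.1291 -0.9916  0.0038  0.0759]
 [-0.9665 -0.1267 -0.2234  0.5891]
 [ 0.222   0.0251 -0.9747  0.6682]
 [ 0.      0.      0.      1.    ]]
stand [([297.4, 190.5, 434.7, 257.8], 0.86), ([335.5, 207.9, 434.4, 243.8], 0.38)]
foot_grip [([341.1, 211.3, 437.2, 242.3], 0.96)]
button_top []
stop_strip [([359.9, 214.2, 398.9, 230.2], 0.77), ([233.0, 154.4, 262.7, 251.9], 0.51)]
inner_tube [([337.7, 206.5, 434.9, 242.3], 0.8)]
scene 467.437098868687 467.437098868687 327.33301928578595 201.4674040308849
[[ 0.3615  0.9322 -0.0162 -0.3223]
 [ 0.6364 -0.2594 -0.7264 -0.2585]
 [-0.6814  0.2523 -0.687   1.308 ]
 [ 0.      0.      0.      1.    ]]
stand [([231.9, 192.3, 359.7, 261.0], 0.81)]
foot_grip [([230.0, 211.1, 284.4, 238.3], 0.87)]
button_top [([231.0, 203.5, 323.1, 237.2], 0.54)]
stop_strip [([265.0, 205.8, 300.9, 220.2], 0.78)]
inner_tube [([233.3, 204.7, 320.4, 239.8], 0.87)]
0.6 [ 0.1749 -0.5739  0.4047] [-0.      0.9891  0.1474 -0.    ] 1.001458431731745 [-0.133   0.026   0.4784]
```

Run:
```python
import cv2, numpy as np
a=cv2.imread("pics/top0.png");b=cv2.imread("pics/scene0.png")
cv2.imwrite("pics/full.png",np.vstack([cv2.resize(a,(480,300)),cv2.resize(b,(480,300))]))
A=cv2.resize(a[180:265,290:450],(800,425),interpolation=cv2.INTER_CUBIC)
cv2.imwrite("pics/topc.png",A)
cv2.imwrite("pics/scenec.png",cv2.resize(b[185:270,220:370],(800,453),interpolation=cv2.INTER_CUBIC))
```

```text
(no output)
```

View pics/full.png

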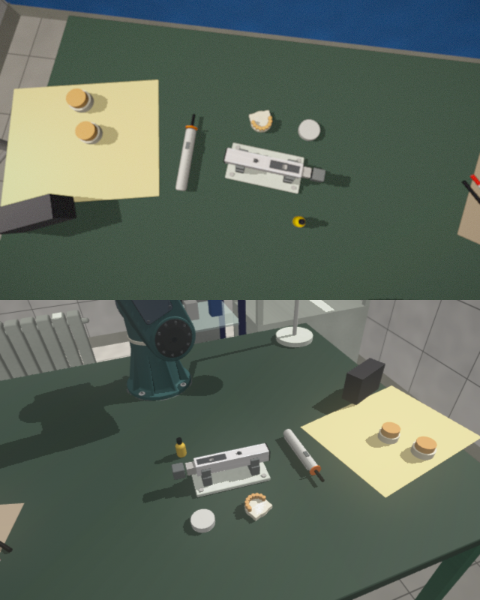

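View pics/topc.png

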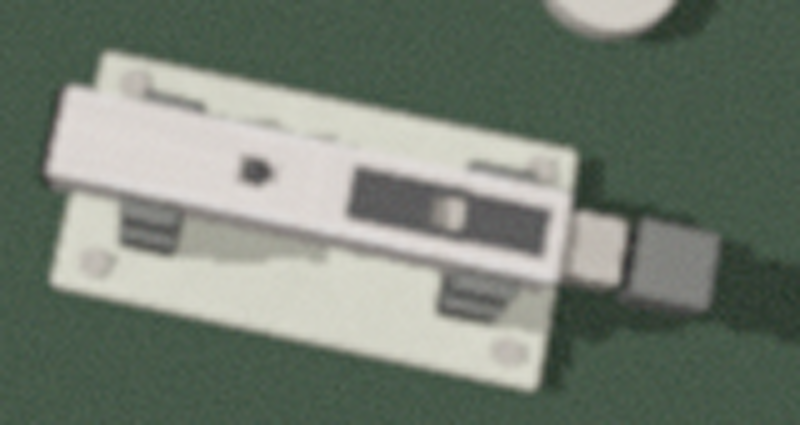

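View pics/scenec.png

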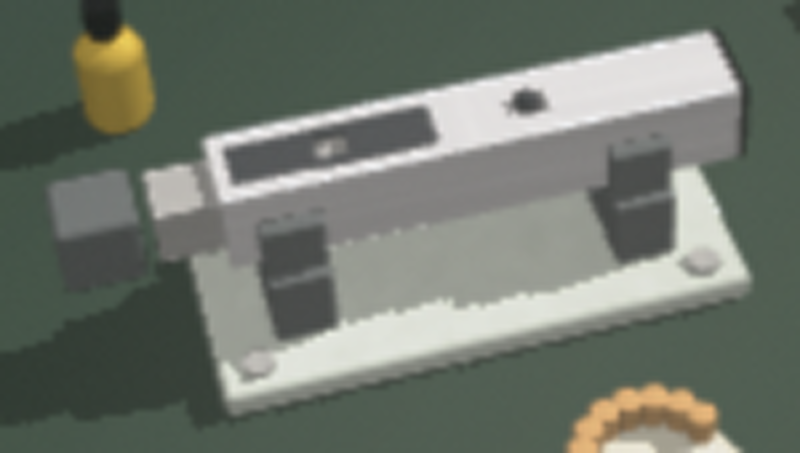

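```bash
cat > h.py <<'E'
import numpy as np
from station import ctrl
def ray(c,px,z):
    k=ctrl.get_calibration(c);V=np.array(k["view"])
    d=V[:3,:3].T@np.array([(px[0]-k["cx"])/k["fx"],(px[1]-k["cy"])/k["fy"],1]);o=-V[:3,:3].T@V[:3,3]
    return o+d*(z-o[2])/d[2]
E
python3 - <<'E'
from h import *
np.set_printoptions(precision=4,suppress=True)
f={"top":(5,290,180),"scene":(5.333,220,185)}
P={"top":dict(button=(255,171,.081),hole=(450,214,.077),s1=(353,191,.077),s2=(549,231,.077),end=(57,136,.077),mouth=(567,236,.077),foot=(675,263,.075)),
"scene":dict(button=(527,100,.081),hole=(331,149,.077),s1=(434,124,.077),s2=(231,167,.077),end=(728,60,.077),mouth=(212,168,.077),foot=(91,204,.075))}
for c in P:
    s,ox,oy=f[c]
    R={n:ray(c,((p[0]+.5)/s-.5+ox,(p[1]+.5)/s-.5+oy),p[2]) for n,p in P[c].items()}
    for n in R: print(c,n,R[n], "dist btn mm",1000*np.linalg.norm((R[n]-R["button"])[:2]))
    for a,b in (("end","mouth"),("button","foot")):
        d=R[b]-R[a]; print(a,b,np.degrees(np.arctan2(d[1],d[0])))
from scipy.spatial.transform import Rotation as Ro
q=ctrl.get_state()["ee_rot"]; print(Ro.from_quat([q[1],q[2],q[3],q[0]]).as_matrix())
for l in ("tooth_model","dropper","floss_box"):
    for d in ctrl.look_for("top",l)[:1]:
        r=d["rect"];print(l,ray("top",((r[0]+r[2])/2,(r[1]+r[3])/2),.015),d["confidence"])
E
```

```text
top button [0.5495 0.1156 0.081 ] dist btn mm 0.0
top hole [0.5436 0.0414 0.077 ] dist btn mm 74.46846379671169
top s1 [0.5475 0.0783 0.077 ] dist btn mm 37.42912063899444
top s2 [0.542  0.0042 0.077 ] dist btn mm 111.70008477166256
top end [0.554  0.1911 0.077 ] dist btn mm 75.54393553063383
top mouth [ 0.541  -0.0026  0.077 ] dist btn mm 118.56531994628729
top foot [ 0.5364 -0.0437  0.075 ] dist btn mm 159.92527029775775
end mouth -93.8436945079875
button foot -94.7089244034533
scene button [0.5513 0.1148 0.081 ] dist btn mm 0.0
scene hole [0.5446 0.0421 0.077 ] dist btn mm 73.02508243707348
scene s1 [0.5464 0.0806 0.077 ] dist btn mm 34.61233947244383
scene s2 [0.5399 0.0063 0.077 ] dist btn mm 109.122172007189
scene end [0.5553 0.1928 0.077 ] dist btn mm 78.1120982223867
scene mouth [ 0.5378 -0.0001  0.077 ] dist btn mm 115.74233599066008
scene foot [ 0.5371 -0.0442  0.075 ] dist btn mm 159.6811730627714
end mouth -95.17560100973868
button foot -95.10431387706747
[[ 0.9566  0.2915 -0.    ]
 [ 0.2915 -0.9566  0.    ]
 [-0.     -0.     -1.    ]]
tooth_model [0.6742 0.1125 0.015 ] 0.64
dropper [ 0.4146 -0.0201  0.015 ] 0.77
floss_box [ 0.6655 -0.0224  0.015 ] 0.94
```

```bash
python3 -m crank '[[2,3.6,0,0,0,6,0],[4,7.2,0,0,0,12,0],[6,10.8,0,0,0,18,0],[8,14.4,0,0,0,24,0],[10,18,0,0,0,30,0],[12,21.6,0,0,0,36,0],[14,25.2,0,0,0,42,0],[16,28.8,0,0,0,48,0]]'; python3 -m crank '[[2,3.6,0,0,0,5,0],[4,7.2,0,0,0,10,0],[6,10.8,0,0,0,15,0],[8,14.4,0,0,0,20.4,0],[10,18,0,0,0,20.4,0],[12,21.6,0,0,0,20.4,0],[14,25.2,0,0,0,20.4,0],[16,28.8,0,0,0,20.4,0]]'
```

```text
clock: 1.42
eef_pos: [0.3353, -0.2841, 0.4049]
ee_rot: [0.0, 0.842, 0.539, 0.0]
contact_force: [0.7, -0.0, -0.5]
opening: 0.002
grasp_force: 0.0
clock: 2.08
eef_pos: [0.4955, 0.0042, 0.405]
ee_rot: [0.0, 0.735, 0.678, 0.0]
contact_force: [1.2, -1.7, 0.5]
opening: -0.005
grasp_force: 0.0
```

```bash
python3 -m crank '[[1.4,2.8,-1,0,0,0,0],[2.8,5.6,-3,0,0,0,0],[4.1,8.4,-5,0,0,0,0],[5.5,11.1,-7,0,0,0,0],[5.5,11.1,-9,0,0,0,0],[5.5,11.1,-11,0,0,0,0],[5.5,11.1,-12.5,0,0,0,0],[5.5,11.1,-13,0,0,0,0]]'
python3 - <<'E'
from station import ctrl
import cv2,numpy as np
b=ctrl.capture("scene");a=ctrl.capture("top")
cv2.imwrite("pics/press1.png",np.vstack([cv2.resize(b[140:245,235:395],None,fx=4,fy=4,interpolation=cv2.INTER_CUBIC)[:300],cv2.resize(a[170:245,290:450],None,fx=4,fy=4,interpolation=cv2.INTER_CUBIC)]))
E
```

```text
clock: 2.75
eef_pos: [0.5489, 0.1133, 0.2723]
ee_rot: [-0.001, 0.735, 0.678, -0.002]
contact_force: [0.3, -0.5, 0.0]
opening: 0.003
grasp_force: 0.0
```

View pics/press1.png

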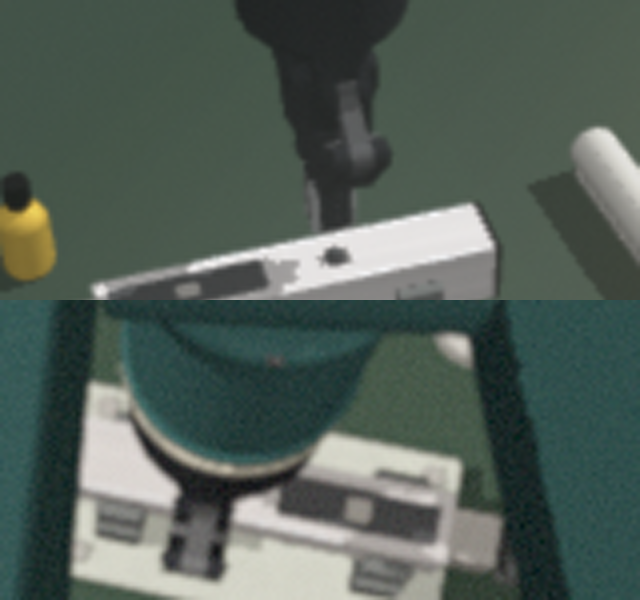

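```bash
python3 -m crank '[[0,0,-0.8,0,0,0,0],[0,0,-1.5,0,0,0,0],[0,0,-1.8,0,0,0,0],[0,0,-2.0,0,0,0,0],[0,0,-2.2,0,0,0,0],[0,0,-2.4,0,0,0,0],[0,0,-2.5,0,0,0,0],[0,0,-2.5,0,0,0,0]]'
```

```text
clock: 3.52
eef_pos: [0.5501, 0.113, 0.2504]
ee_rot: [0.0, 0.735, 0.678, 0.0]
contact_force: [-1.7, -1.9, 7.4]
opening: -0.002
grasp_force: 3.8
```

```bash
python3 -m crank '[[0,0,-0.05,0,0,0,0],[0,0,-0.1,0,0,0,0],[0,0,-0.15,0,0,0,0],[0,0,-0.2,0,0,0,0],[0,0,-0.2,0,0,0,0],[0,0,-0.2,0,0,0,0],[0,0,-0.2,0,0,0,0],[0,0,-0.2,0,0,0,0]]'
python3 - <<'E'
from station import ctrl
import cv2,numpy as np
b=ctrl.capture("scene")
print(ctrl.look_for("scene","foot_grip")[:1])
cv2.imwrite("pics/press2.png",cv2.resize(b[185:270,220:370],(800,453),interpolation=cv2.INTER_CUBIC))
E
```

```text
clock: 4.18
eef_pos: [0.5501, 0.113, 0.2502]
ee_rot: [0.001, 0.735, 0.678, 0.001]
contact_force: [-6.2, -1.3, 25.3]
opening: 0.001
grasp_force: 12.4
[{'rect': [219.8, 209.9, 284.8, 241.1], 'confidence': 0.82}]
```

View pics/press2.png

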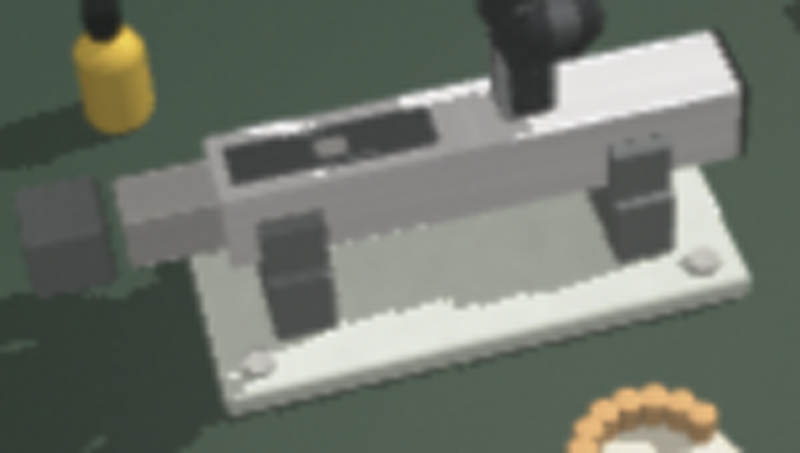

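The foot in press2.png moved from crop (91,204) to (62,213), so the tube was thrown out about 12 mm. The finger rests on the tube. Next I lift, open and go over the foot.

```bash
python3 -m crank '[[0,0,3,0,0,0,0],[0,0,6,0,0,0,0],[-0.3,-3.4,6,0,0,0,0.8],[-0.6,-6.8,6,0,0,0,0.8],[-0.9,-10.2,6,0,0,0,0.8],[-1.2,-13.6,6,0,0,0,0.8],[-1.5,-17.2,6,0,0,0,0.8],[-1.5,-17.2,6,0,0,0,0.8]]'
python3 - <<'E'
from h import *
import cv2
b=ctrl.capture("scene")
cv2.imwrite("pics/foot.png",cv2.resize(b[150:270,200:360],(800,600),interpolation=cv2.INTER_CUBIC))
print(ray("scene",((62.5)/5.333-.5+220,213.5/5.333-.5+185),.075))
E
```

```text
clock: 4.95
eef_pos: [0.5348, -0.064, 0.3078]
ee_rot: [0.001, 0.736, 0.677, -0.001]
contact_force: [0.1, 1.0, 0.2]
opening: 0.801
grasp_force: 0.0
[ 0.53752763 -0.05473183  0.075     ]
```

View pics/foot.png

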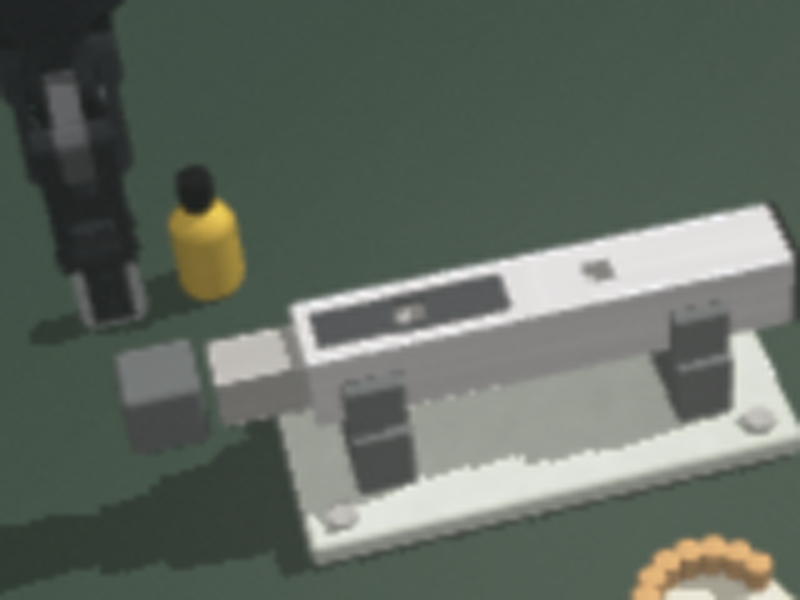

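```bash
python3 -c "
from station import ctrl
print(ctrl.get_state()['eef_pos'],ctrl.get_state()['joint_velocities'])"; python3 -m crank '[[0,0,-1,0,0,0,0.8],[0,0,-1,0,0,0,0.8],[0,0,-1,0,0,0,0.8],[0,0,-1,0,0,0,0.8],[0,0,-1,0,0,0,0.8],[0,0,-1,0,0,0,0.8],[0,0,-1,0,0,0,0.8],[0,0,-1,0,0,0,0.8]]'
```

```text
[ 0.53486199 -0.06178774  0.30772078] [ 0.05627699 -0.00054467  0.00801173  0.03034338  0.00818317  0.03083489]
clock: 5.67
eef_pos: [0.535, -0.0587, 0.2978]
ee_rot: [0.0, 0.735, 0.678, 0.0]
contact_force: [-0.5, 0.5, 0.7]
opening: 0.799
grasp_force: 0.0
```

```bash
python3 -m crank '[[0.1,0.3,-1,0,0,0,0.8],[0.1,0.3,-2.5,0,0,0,0.8],[0.1,0.3,-4,0,0,0,0.8],[0.1,0.3,-5.5,0,0,0,0.8],[0.1,0.3,-7,0,0,0,0.8],[0.1,0.3,-7.8,0,0,0,0.8],[0.1,0.3,-8.3,0,0,0,0.8],[0.1,0.3,-8.3,0,0,0,0.8]]';python3 -m crank '[[0,0,0,0,0,0,0.6],[0,0,0,0,0,0,0.5],[0,0,0,0,0,0,0.4],[0,0,0,0,0,0,0],[0,0,0,0,0,0,0],[0,0,0,0,0,0,0],[0,0,0,0,0,0,0],[0,0,0,0,0,0,0]]'
```

```text
clock: 6.33
eef_pos: [0.5355, -0.0558, 0.2135]
ee_rot: [-0.001, 0.735, 0.678, -0.001]
contact_force: [0.7, 0.1, 0.3]
opening: 0.798
grasp_force: 0.0
clock: 7.0
eef_pos: [0.5352, -0.0559, 0.2156]
ee_rot: [-0.0, 0.735, 0.678, -0.0]
contact_force: [-3.7, -0.3, 6.8]
opening: 0.342
grasp_force: 58.7
```

```bash
python3 -m crank '[[-0.02,-0.3,0,0,0,0,0],[-0.07,-0.9,0,0,0,0,0],[-0.12,-1.5,0,0,0,0,0],[-0.17,-2.1,0,0,0,0,0],[-0.22,-2.7,0,0,0,0,0],[-0.27,-3.3,0,0,0,0,0],[-0.31,-3.8,0,0,0,0,0],[-0.33,-4.0,0,0,0,0,0]]';python3 -m crank '[[-0.02,-0.2,0,0,0,0,0],[-0.03,-0.4,0,0,0,0,0],[-0.05,-0.6,0,0,0,0,0],[-0.07,-0.8,0,0,0,0,0],[-0.08,-1.0,0,0,0,0,0],[-0.09,-1.1,0,0,0,0,0],[-0.1,-1.2,0,0,0,0,0],[-0.1,-1.2,0,0,0,0,0]]'
python3 - <<'E'
from station import ctrl
import cv2
b=ctrl.capture("scene")
cv2.imwrite("pics/pull1.png",cv2.resize(b[160:260,200:350],(750,500),interpolation=cv2.INTER_CUBIC))
E
```

```text
clock: 7.67
eef_pos: [0.5318, -0.0954, 0.2156]
ee_rot: [-0.001, 0.736, 0.677, 0.0]
contact_force: [-3.1, 5.8, 8.1]
opening: 0.337
grasp_force: 58.8
clock: 8.33
eef_pos: [0.5308, -0.1073, 0.2156]
ee_rot: [-0.001, 0.735, 0.678, -0.0]
contact_force: [-3.7, 3.7, 8.8]
opening: 0.343
grasp_force: 58.8
```

View pics/pull1.png

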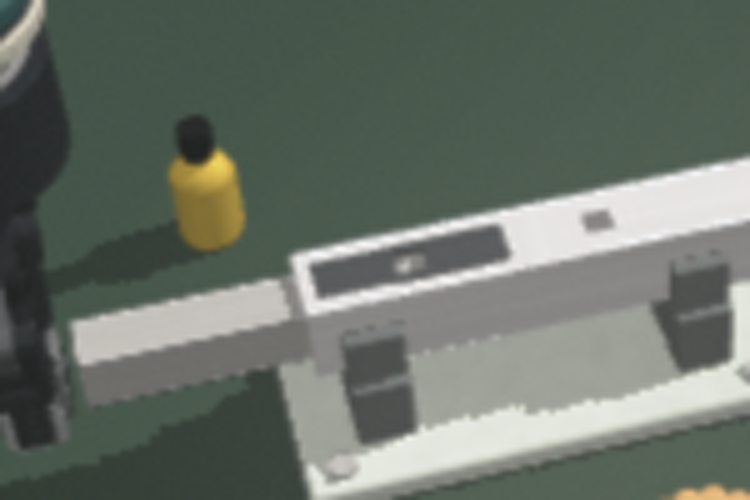

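Not yet popped: the hole at (410,264) is still bright. I'll go on slowly.

```bash
python3 -m crank '[[0,-0.05,0,0,0,0,0],[-0.01,-0.1,0,0,0,0,0],[-0.01,-0.15,0,0,0,0,0],[-0.02,-0.2,0,0,0,0,0],[-0.02,-0.25,0,0,0,0,0],[-0.03,-0.3,0,0,0,0,0],[-0.03,-0.35,0,0,0,0,0],[-0.03,-0.35,0,0,0,0,0]]';python3 -m crank '[[0,-0.02,0,0,0,0,0],[0,-0.04,0,0,0,0,0],[0,-0.06,0,0,0,0,0],[-0.01,-0.08,0,0,0,0,0],[-0.01,-0.1,0,0,0,0,0],[-0.01,-0.12,0,0,0,0,0],[-0.01,-0.12,0,0,0,0,0],[-0.01,-0.12,0,0,0,0,0]]'
```

```text
clock: 9.05
eef_pos: [0.5305, -0.1106, 0.2156]
ee_rot: [-0.001, 0.735, 0.678, 0.0]
contact_force: [-2.9, 4.5, 7.5]
opening: 0.342
grasp_force: 58.8
clock: 9.72
eef_pos: [0.5304, -0.1119, 0.2156]
ee_rot: [-0.001, 0.735, 0.678, 0.0]
contact_force: [-4.1, 5.4, 8.2]
opening: 0.339
grasp_force: 58.8
```

```bash
python3 -m crank '[[0,-0.02,0,0,0,0,0],[0,-0.04,0,0,0,0,0],[0,-0.06,0,0,0,0,0],[-0.01,-0.08,0,0,0,0,0],[-0.01,-0.1,0,0,0,0,0],[-0.01,-0.1,0,0,0,0,0],[-0.01,-0.1,0,0,0,0,0],[-0.01,-0.1,0,0,0,0,0]]'
```

```text
clock: 10.38
eef_pos: [0.5303, -0.1129, 0.2156]
ee_rot: [-0.001, 0.735, 0.678, -0.0]
contact_force: [-3.5, 4.1, 7.0]
opening: 0.34
grasp_force: 58.8
```

```bash
cat > hole.py <<'E'
from station import ctrl
b=ctrl.capture("scene")[209:217,277:287].max(2); print("hole max",b.max(), "state",ctrl.get_state()["contact_force"].__repr__())
E
python3 hole.py; python3 -m crank '[[0,-0.02,0,0,0,0,0],[0,-0.04,0,0,0,0,0],[0,-0.06,0,0,0,0,0],[-0.01,-0.08,0,0,0,0,0],[-0.01,-0.1,0,0,0,0,0],[-0.01,-0.1,0,0,0,0,0],[-0.01,-0.1,0,0,0,0,0],[-0.01,-0.1,0,0,0,0,0]]'; python3 hole.py
```

```text
hole max 229 state array([-3.60356649,  5.03494542,  6.7437631 ])
clock: 11.1
eef_pos: [0.5302, -0.1141, 0.2156]
ee_rot: [-0.001, 0.735, 0.678, -0.0]
contact_force: [-3.8, 3.4, 6.8]
opening: 0.345
grasp_force: 58.7
hole max 229 state array([-3.58870743,  2.66886526,  7.82128237])
```

```bash
python3 -m crank '[[0,-0.02,0,0,0,0,0],[0,-0.04,0,0,0,0,0],[0,-0.06,0,0,0,0,0],[-0.01,-0.08,0,0,0,0,0],[-0.01,-0.1,0,0,0,0,0],[-0.01,-0.1,0,0,0,0,0],[-0.01,-0.1,0,0,0,0,0],[-0.01,-0.1,0,0,0,0,0]]'; python3 hole.py
```

```text
clock: 11.82
eef_pos: [0.5301, -0.1155, 0.2156]
ee_rot: [-0.001, 0.735, 0.678, -0.0]
contact_force: [-5.1, -0.6, 7.3]
opening: 0.342
grasp_force: 58.7
hole max 229 state array([-5.24906002,  0.27715689,  7.97665155])
```

Run:
```python
from station import ctrl
import cv2
b=ctrl.capture("scene")
cv2.imwrite("pics/pull2.png",cv2.resize(b[190:240,235:325],(720,400),interpolation=cv2.INTER_CUBIC))
```

```text
(no output)
```

View pics/pull2.png

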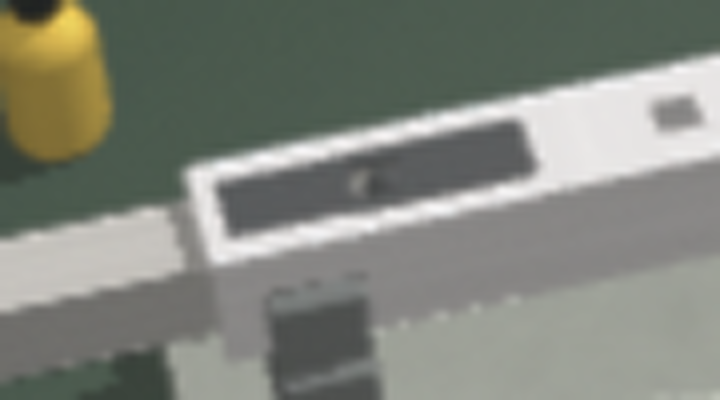

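The button's dark dome has entered the right half of the hole at (375,183), and the left half at (358,183) is still bright. A few mm remain.

```bash
cat > hole.py <<'E'
from station import ctrl
b=ctrl.capture("scene")[211:215,278:286].max(2); print(b)
E
python3 hole.py; python3 -m crank '[[0,-0.02,0,0,0,0,0],[0,-0.04,0,0,0,0,0],[0,-0.06,0,0,0,0,0],[-0.01,-0.08,0,0,0,0,0],[-0.01,-0.1,0,0,0,0,0],[-0.01,-0.1,0,0,0,0,0],[-0.01,-0.1,0,0,0,0,0],[-0.01,-0.1,0,0,0,0,0]]'; python3 hole.py
```

```text
[[ 94 103 109  94  89  94  95  93]
 [103 126 117  83  83  89  94  93]
 [104 126 106  77  76  83  89  93]
 [ 97 106 103  84  87  92  93  99]]
clock: 12.63
eef_pos: [0.53, -0.1165, 0.2156]
ee_rot: [-0.001, 0.735, 0.678, -0.0]
contact_force: [-4.1, -0.1, 6.3]
opening: 0.345
grasp_force: 58.7
[[ 94  95  83  76  83  87  89  88]
 [101 114  84  70  70  75  80  84]
 [ 95 100  89  69  68  72  79  86]
 [ 95  99  91  81  86  90  92  98]]
```

```bash
python3 -m crank '[[0,-0.01,0,0,0,0,0],[0,-0.02,0,0,0,0,0],[0,-0.03,0,0,0,0,0],[0,-0.04,0,0,0,0,0],[-0.01,-0.05,0,0,0,0,0],[-0.01,-0.06,0,0,0,0,0],[-0.01,-0.07,0,0,0,0,0],[-0.01,-0.07,0,0,0,0,0]]'; python3 hole.py
```

```text
clock: 13.35
eef_pos: [0.53, -0.1169, 0.2156]
ee_rot: [-0.001, 0.735, 0.678, -0.0]
contact_force: [-3.3, 1.9, 7.3]
opening: 0.336
grasp_force: 58.7
[[ 94  94  74  76  83  87  88  88]
 [100 112  76  70  72  76  79  84]
 [ 95  97  78  68  68  71  79  86]
 [ 95  98  90  81  86  91  93  98]]
```

Run:
```python
from station import ctrl
import cv2
b=ctrl.capture("scene")
cv2.imwrite("pics/pull3.png",cv2.resize(b[190:240,235:325],(720,400),interpolation=cv2.INTER_CUBIC))
```

```text
(no output)
```

View pics/pull3.png

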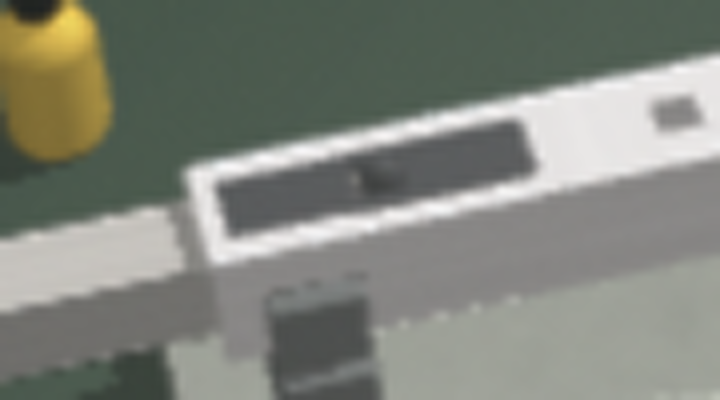

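The dark dome now fills nearly the whole hole at (380,178), with a thin bright sliver left. I'll feel for the lock with a small further pull.

```bash
python3 -m crank '[[0,-0.01,0,0,0,0,0],[0,-0.02,0,0,0,0,0],[0,-0.03,0,0,0,0,0],[0,-0.04,0,0,0,0,0],[-0.01,-0.05,0,0,0,0,0],[-0.01,-0.06,0,0,0,0,0],[-0.01,-0.06,0,0,0,0,0],[-0.01,-0.06,0,0,0,0,0]]'; python3 hole.py
```

```text
clock: 14.12
eef_pos: [0.5299, -0.1172, 0.2156]
ee_rot: [-0.001, 0.735, 0.678, 0.0]
contact_force: [-4.3, 5.4, 6.2]
opening: 0.34
grasp_force: 58.7
[[ 94  94  75  76  85  88  87  91]
 [101 112  74  70  72  77  78  81]
 [ 95  96  71  67  70  73  80  85]
 [ 94  98  89  82  86  90  93  98]]
```

```bash
python3 -m crank '[[0,-0.01,0,0,0,0,0],[0,-0.02,0,0,0,0,0],[0,-0.03,0,0,0,0,0],[0,-0.04,0,0,0,0,0],[0,-0.05,0,0,0,0,0],[0,-0.05,0,0,0,0,0],[0,-0.05,0,0,0,0,0],[0,-0.05,0,0,0,0,0]]'; python3 hole.py
```

```text
clock: 14.83
eef_pos: [0.5298, -0.1177, 0.2156]
ee_rot: [-0.001, 0.735, 0.678, 0.0]
contact_force: [-3.3, 3.8, 7.9]
opening: 0.342
grasp_force: 58.8
[[90 82 74 79 85 88 90 93]
 [94 96 71 70 74 78 82 92]
 [80 81 67 67 69 74 84 97]
 [93 94 81 82 86 90 93 99]]
```

```bash
python3 -m crank '[[0,-0.01,0,0,0,0,0],[0,-0.02,0,0,0,0,0],[0,-0.03,0,0,0,0,0],[0,-0.04,0,0,0,0,0],[0,-0.05,0,0,0,0,0],[0,-0.05,0,0,0,0,0],[0,-0.05,0,0,0,0,0],[0,-0.05,0,0,0,0,0]]'; python3 hole.py
```

```text
clock: 15.55
eef_pos: [0.5298, -0.1182, 0.2156]
ee_rot: [-0.001, 0.735, 0.678, 0.0]
contact_force: [-3.5, 4.4, 7.5]
opening: 0.343
grasp_force: 58.8
[[90 80 77 81 88 93 98 93]
 [90 85 71 71 77 83 91 94]
 [77 70 67 68 69 77 92 99]
 [90 83 79 81 86 91 94 99]]
```

```bash
python3 -m crank '[[0,-0.01,0,0,0,0,0],[0,-0.02,0,0,0,0,0],[0,-0.03,0,0,0,0,0],[0,-0.04,0,0,0,0,0],[0,-0.05,0,0,0,0,0],[0,-0.05,0,0,0,0,0],[0,-0.05,0,0,0,0,0],[0,-0.05,0,0,0,0,0]]'; python3 hole.py
```

```text
clock: 16.27
eef_pos: [0.5298, -0.1186, 0.2156]
ee_rot: [-0.001, 0.735, 0.678, 0.0]
contact_force: [-3.2, 4.3, 7.8]
opening: 0.34
grasp_force: 58.8
[[73 71 77 83 87 92 98 94]
 [72 74 70 73 78 85 98 95]
 [75 69 67 68 71 81 99 99]
 [90 84 79 82 86 91 94 99]]
```

```bash
python3 -m crank '[[0,-0.01,0,0,0,0,0],[0,-0.02,0,0,0,0,0],[0,-0.03,0,0,0,0,0],[0,-0.04,0,0,0,0,0],[0,-0.04,0,0,0,0,0],[0,-0.04,0,0,0,0,0],[0,-0.04,0,0,0,0,0],[0,-0.04,0,0,0,0,0]]'
python3 - <<'E'
from station import ctrl
import cv2
b=ctrl.capture("scene")
print(b[211:215,278:286].max(2))
cv2.imwrite("pics/pull4.png",cv2.resize(b[190:240,235:325],(720,400),interpolation=cv2.INTER_CUBIC))
E
```

```text
clock: 16.98
eef_pos: [0.5298, -0.1189, 0.2156]
ee_rot: [-0.001, 0.735, 0.678, 0.0]
contact_force: [-2.8, 5.9, 7.7]
opening: 0.343
grasp_force: 58.8
[[ 73  72  79  85  89  95 106  94]
 [ 70  69  71  74  78  85  95  94]
 [ 74  68  67  68  71  80  97  99]
 [ 90  84  79  80  87  92  95  99]]
```

View pics/pull4.png

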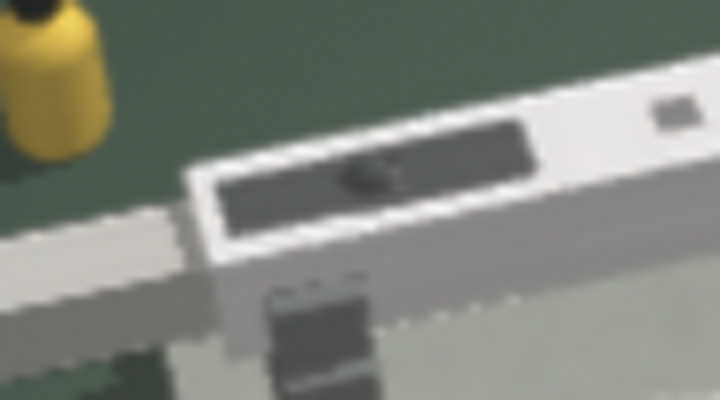

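The dome now stands in the left part of the hole at (367,175), with a sliver of light at its right. One more small feel should meet the hole's edge.

```bash
python3 -m crank '[[0,-0.01,0,0,0,0,0],[0,-0.02,0,0,0,0,0],[0,-0.03,0,0,0,0,0],[0,-0.04,0,0,0,0,0],[0,-0.05,0,0,0,0,0],[0,-0.05,0,0,0,0,0],[0,-0.05,0,0,0,0,0],[0,-0.05,0,0,0,0,0]]'; python3 hole.py
```

```text
clock: 17.7
eef_pos: [0.5298, -0.1191, 0.2156]
ee_rot: [-0.001, 0.735, 0.678, 0.0]
contact_force: [-2.9, 7.0, 8.3]
opening: 0.345
grasp_force: 58.9
[[ 74  73  78  85  91  99 116  97]
 [ 70  68  70  75  79  89 105  96]
 [ 74  69  67  69  71  82  99  99]
 [ 90  83  80  80  86  92  95 100]]
```

```bash
python3 -m crank '[[0,-0.01,0,0,0,0,0],[0,-0.02,0,0,0,0,0],[0,-0.03,0,0,0,0,0],[0,-0.04,0,0,0,0,0],[0,-0.05,0,0,0,0,0],[0,-0.05,0,0,0,0,0],[0,-0.05,0,0,0,0,0],[0,-0.05,0,0,0,0,0]]'; python3 hole.py
```

```text
clock: 18.42
eef_pos: [0.5298, -0.1193, 0.2156]
ee_rot: [-0.001, 0.736, 0.678, 0.0]
contact_force: [-2.1, 7.2, 8.1]
opening: 0.343
grasp_force: 58.9
[[ 75  73  79  85  90  99 117  97]
 [ 70  68  71  75  80  89 105  95]
 [ 74  68  68  68  71  82  97  99]
 [ 90  83  79  81  86  91  95  99]]
```

The button has stopped against the hole edge (image unchanged, force above sliding), so it is locked. I'll ease off, release and lift.

```bash
python3 -m crank '[[0,0.03,0,0,0,0,0],[0,0.05,0,0,0,0,0],[0,0.05,0,0,0,0,0.5],[0,0.05,0,0,0,0,0.7],[0,0.05,0,0,0,0,0.7],[0,0.05,0,0,0,0,0.7],[0,0.05,0,0,0,0,0.7],[0,0.05,0,0,0,0,0.7]]'; python3 -m crank '[[0,0,1,0,0,0,0.7],[0,0,2.5,0,0,0,0.7],[0,0,4.5,0,0,0,0.7],[0,0,6.5,0,0,0,0.7],[0,0,8.5,0,0,0,0.7],[0,0,9.5,0,0,0,0.7],[0,0,10,0,0,0,0.7],[0,0,10,0,0,0,0.7]]'; python3 hole.py
```

```text
clock: 19.13
eef_pos: [0.5307, -0.1205, 0.2147]
ee_rot: [0.0, 0.735, 0.678, -0.0]
contact_force: [-0.9, 0.0, -0.9]
opening: 0.706
grasp_force: 0.0
clock: 19.8
eef_pos: [0.5309, -0.1205, 0.3159]
ee_rot: [0.001, 0.735, 0.678, 0.001]
contact_force: [0.6, -0.1, 1.1]
opening: 0.702
grasp_force: 0.0
[[ 73  71  77  85  88  97 115  95]
 [ 69  67  70  74  78  87 104  94]
 [ 73  67  66  68  70  80  96  97]
 [ 88  82  79  80  85  90  93  98]]
```

```bash
python3 -c "
from station import ctrl
print(ctrl.finish_job())"
```

```text
the job is handed in; nothing more can be done
None
```

I pressed the button in, drew the inner tube out about 75 mm until the button came up in the stop strip's hole and would move no farther, then let go and handed the job in; the hand-in returned no verdict. The lock is judged from the camera picture and the pull force, which stayed below about 8 N.

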